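# Switch on and set the vanity mirror's light

## Task

Set the make-up mirror's light from the three-switch box on the vanity, using only light fingertip taps: first switch it on by tapping down the raised half of the wide rocker, then change it to daylight by tapping down the raised half of the narrow rocker, and last press the round button and keep it down for at least two seconds so that the light comes up to full. Let go with both rockers left over and nothing touched any more. Do not pick up, shift or turn the jar, the scrubber, the lipstick or the lipstick organizer standing around it.

Things in the scene. Friction and masses are not known exactly. Their poses are not given: they have to be found in the camera images.
- box: Aluminium switch box fixed to the vanity top, 72 (x) x 164 (y) x 34 (z) mm; origin at the centre of its underside, z up, its front long side faces its -x (roughly to the robot, turned by up to 0.5 rad). Three switch modules sit in a row on its top, 50 mm apart along its y, in an order that varies. All switches are white on equal grey plates.
- power_mod: Wide rocker's module: grey plate 60 (x) x 48 (y) x 3 mm, origin under its centre (34 mm above the vanity), axes as the box's. Rocker 40 wide (y) x 40 mm long (x), a shallow V that tips about a line along y through the centre, 7 mm above the origin. At the start its -x half stands up (outer edge 14 mm above the origin), its +x half lies level at 7 mm; pressed over, the reverse.
- power_press (a point): Point on the top of the wide rocker's raised half, 14 mm from the tipping line towards the box's front (-x), mid-width: the place to tap. It moves with the rocker: 46 mm above the vanity at the start, 41 mm when the rocker is fully over and that half lies level.
- power (a joint): Wide rocker's angle in rad: about 0 off (start), 0.34 fully over (end stop); on beyond 0.20 (outer edge then 44 mm, press point 43 mm above the vanity or lower; about 41 mm at the stop). It stays where it is left; it moves under 1.5 N at its outer edge, 2 to 3 N nearer the middle. Pushed further at the stop, the whole rocker gives on a spring: from 4 N, up to 3.5 mm at 11 N.
- tone_mod: Module of the narrow rocker (daylight switch): plate like the wide rocker's, same origin and axes. The rocker is 20 mm wide (y) and 40 mm long (x), with the same V shape, heights, tipping line and start position as the wide one.
- tone_press (a point): Point on the top of the narrow rocker's raised half, 14 mm from the tipping line towards -x, mid-width: the place to tap. 46 mm above the vanity at the start, 41 mm when fully over.
- tone (a joint): Narrow rocker's angle in rad: about 0 at the start, 0.34 fully over (end stop); daylight beyond 0.20. Heights and effort as for the wide rocker; it stays where it is left.
- dim_mod: Module of the round button (brightness): plate like the others, same origin and axes; the button, 26 mm across, stands in its centre, its top 12 mm above the module's origin.
- dim_press (a point): Centre of the round button's top, 46 mm above the vanity when up; it moves with the button.
- dim (a joint): Round button's travel in m: 0 up, 0.007 fully down (hard stop); it works beyond 0.002. A spring brings it back: 1 N to start it, 2.8 N at 2 mm, 7 N fully down. More than 15 N on any part of the box counts as pressing hard.
- jar: Closed white ceramic jar with a knobbed lid, 64 mm across, 62 mm high, loose, about 0.16 kg, beside the box; origin at the centre of its underside. To be left alone.
- scrubber: Orange silicone face scrubber, a round pad 76 mm across and 27 mm high with a short grip tab, loose, about 0.06 kg, beside the box; origin at the underside's centre. To be left alone.
- lipstick: Closed black lipstick standing upright, 21 x 21 x 74 mm, loose, about 0.03 kg, behind the box; origin at the centre of its underside. To be left alone.
- carousel_slot (a point): One lipstick place on the clear lipstick organizer's turning part (150 mm across, 151 mm high to its top knob); the point lies 17 mm above the vanity and 50 mm from the turning axis, along the turning part's own x. It turns easily on its fixed base. To be left alone.

How it is judged:
By the outcome, as a careful person would: the job done as asked, in the order asked, and still so for the second after the job is handed in, with the robot touching nothing.
It also fails if it takes over 54 s, if anything falls off the work surface, if the arm or the gripper's body presses on something with over 40 N, if the wrist force passes 120 N, or if a joint passes its speed limit or range.

## Robot

A 6-joint arm with a two-finger parallel gripper is mounted at the origin on the work surface. World frame = base frame: x ahead of the robot, y to its left, z up, the work surface at z = 0. Lengths are in mm, angles in rad, forces in N, time in s.
With the tool pointing down it reaches from about 350 to 850 mm from the base axis. Payload 8.1 kg.
Tool frame: the origin (TCP) lies at the very end of the fingers, on their centre line; the grasp point (between the pads) lies 19 mm behind it (manip.tcp_to_grasp is the distance from the TCP to the grasp point, in mm); y points along the fingers, x is the direction in which the jaws open and shut, and the axes are right-handed (so a half turn about y gives the same grasp; the last joint's range is limited). The gripper opens to 85 mm and grips with 20 to 120 N. Pads are 22 mm wide; open, the fingers measure 114 mm over their backs; the gripper's body (76 mm by 85 mm) begins 54 mm behind the grasp point. The pads swing forward as they close: fully open they stand 13 mm farther back than shut.
Start: joints at [1.182, 0.13, 1.488, -0, 1.523, -0.085], TCP at [179.467, 572.535, 203.692] pointing down, gripper open.
Joint ranges: [-2.96, 2.96], [-0.89, 2.26], [0.02, 2.5], [-1.34, 4.48], [0, 2.73], [-2.66, 2.66]. Speed limits (rad/s): [2.39, 2.39, 2.79, 3.14, 3.14, 3.14].

## Interface

Orientations are given as a 3x3 rotation matrix whose columns are the frame's x, y, z axes.
In Python, from station import manip, camera, get_calibration gives the robot as it stands.
- The arm moves only by the tool play_rows, never from a script. Its argument "moves" is a list of rows, each a list of 7 numbers: the shift along the tool's x, y, z in mm, then the turn, a rotation vector about the tool's x, y, z in degrees, then the finger opening in mm, from 0 to 85.4. A call has 1 to 12 rows; each row is the pose to reach, as a shift and turn from the pose measured when the call began, along the tool's axes at that moment; what a row does not reach only later rows make up. A row lasts 1/12 s, in which the tool goes at most 41.7 mm and 7.16 degrees, less where a joint would pass 70% of its speed; a pose out of reach is approached as far as the arm can. A call with a gripper value outside its range is refused whole. The fingers move at their own pace and stop on an object; the grip force is fixed at half the most. Time passes only in rows, so rows that repeat a pose let the fingers close. It gives the time, the measured TCP pose, the force and the opening at its end, in the units of the state.
- manip.observe(): the state, without advancing time (a new reading comes with each control period).
- camera(name): name is "scene" or "side" or "wrist"; returns (picture, depth): 420x560x3 uint8, red, green, blue; 420x560 float32, mm along the optical axis (not along the pixel's ray), 0 where there is no reading.
- get_calibration(name): a dict with "intrinsics" (3x3 intrinsics, pixels), "k1" (the pictures are not rectified: a ray, as slopes to the right and down, at radius r is drawn at 1 + k1 r^2 times it, then the intrinsics apply), "origin" and "orientation" of the camera in the world. Camera axes: x right, y down, z forward; pixel columns grow to the right and rows downward; lengths in mm; the calibration is good to about 2 mm. A picture is of the moment at which its call begins: read the wrist's pose just before it. get_calibration takes no time and is no camera call; for the wrist camera it gives the pose at the moment of the call.
- manip.close_job(): hands the job in, once; it reports no verdict.
The state is a dict: "t": time; "joint_positions": joint angles; "joint_velocities": joint speeds; "joint_efforts": joint torques, N m; "tcp_pos": TCP position; "tool_rot": TCP orientation; "ft_force": force on the tool from outside, world axes, zero at the start; "torque": the same for the moment, N m; "width": finger opening in mm.
Only numpy, scipy, OpenCV 4.12 (cv2) and the standard library are available. Lean on these libraries where they do the work, as an engineer would, in place of code of your own. Each camera call takes 0.05 s, during which the arm holds its last target.

## Working session

There is one attempt and no reset: what is moved stays moved. The work goes in short steps, Python scripts to look and compute and a tool call to move; the robot and the scene stay as the last step left them, time stands still between calls to the robot, and variables do not carry over. Pictures are saved under pics/ and viewed, and the job is handed in when it is done.

Besides the shell and the picture viewer there is one more tool, called after "Request:" in YAML: its name, and indented under it one key for each argument. play_rows: Moves the arm, as the interface text tells. Its arguments: {"type":"object","properties":{"moves":{"type":"array","items":{"type":"array","items":{"type":"number"}}}},"required":["moves"]}

```bash
ls; mkdir -p pics; python3 - <<'E'
from station import manip, camera, get_calibration
import cv2,numpy as np
for n in("scene","side","wrist"):
    c=get_calibration(n); p,d=camera(n)
    np.savez(f"{n}0.npz",p=p,d=d,K=c["intrinsics"],k1=c["k1"],o=c["origin"],R=c["orientation"])
    cv2.imwrite(f"pics/{n}0.png",p[:,:,::-1]); print(n,c)
print(manip.observe())
E
```

```text
pics
scene {'intrinsics': array([[477.4721594 ,   0.        , 281.76846178],
       [  0.        , 477.4721594 , 209.76776823],
       [  0.        ,   0.        ,   1.        ]]), 'k1': -0.12835341104386397, 'origin': array([973.71878441, 488.54150983, 846.8580403 ]), 'orientation': array([[-0.80436426,  0.43579889, -0.40382851],
       [ 0.59402413,  0.60310626, -0.53235155],
       [ 0.01155329, -0.66808844, -0.74399218]])}
side {'intrinsics': array([[413.24380161,   0.        , 285.40953909],
       [  0.        , 413.24380161, 211.27184475],
       [  0.        ,   0.        ,   1.        ]]), 'k1': -0.0313842583956149, 'origin': array([ 170.85699337, -611.55492637,  927.07849965]), 'orientation': array([[ 0.82445461, -0.43961095,  0.35639418],
       [-0.56585778, -0.63042771,  0.53138111],
       [-0.00892018, -0.63976802, -0.7685163 ]])}
wrist {'intrinsics': array([[320.71856458,   0.        , 279.72595323],
       [  0.        , 320.71856458, 207.27964496],
       [  0.        ,   0.        ,   1.        ]]), 'k1': -0.05388630869143751, 'origin': array([115.03881997, 591.824
[... 307 characters left out ...]
2e+00, -8.53732829e-02]), 'joint_velocities': array([-6.04055803e-04, -8.87073449e-04, -3.34786372e-03, -6.98133224e-04,
       -7.70641880e-05,  8.86022268e-04]), 'joint_efforts': array([ 8.88245449e-04, -5.70059502e+01, -5.01158631e+01, -4.38045402e-05,
        9.60478268e-03,  1.63911329e-05]), 'tcp_pos': array([179.28950821, 572.10333445, 202.88930055]), 'tool_rot': array([[ 2.99174047e-01, -5.43189492e-04, -9.54198404e-01],
       [ 9.54197520e-01, -1.30520979e-03,  2.99174513e-01],
       [-1.40793755e-03, -9.99999001e-01,  1.27825170e-04]]), 'ft_force': array([-0.38866233,  0.70673256, -0.48835483]), 'torque': array([ 0.05818597, -0.00713923, -0.00267926]), 'width': 85.24319172875664}
```

View pics/scene0.png

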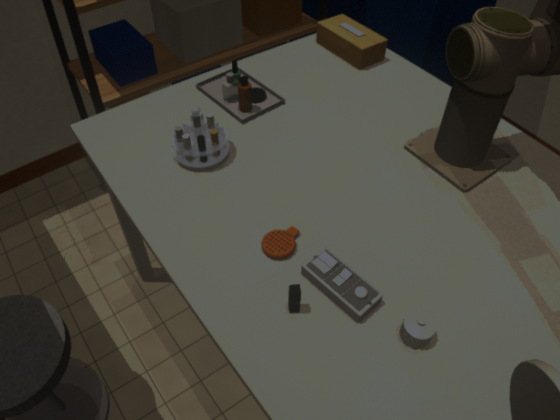

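View pics/side0.png

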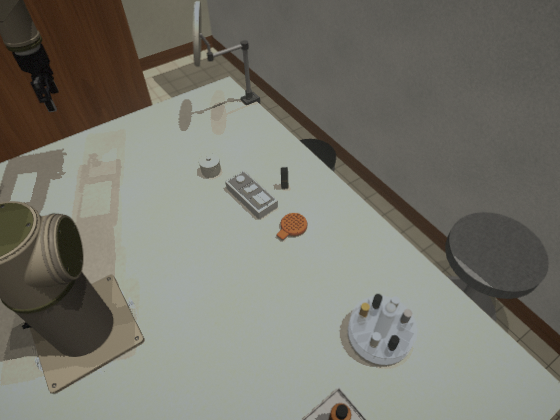

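View pics/wrist0.png

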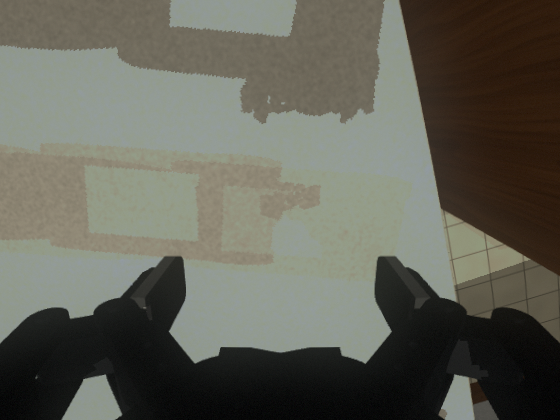

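The scene view shows the box around (341,282), with what look like the wide rocker, narrow rocker and button from upper left to lower right. The scrubber is at (278,243), the lipstick at (295,298) and the jar at (418,330). I'll enlarge both views.

```bash
cat > h.py <<'E'
import numpy as np, cv2
def load(n): return np.load(n+".npz")
def ray(c,u,v):
    K=c["K"]; xd=np.array([(u-K[0,2])/K[0,0],(v-K[1,2])/K[1,1]]); x=xd.copy()
    for _ in range(20): x=xd/(1+float(c["k1"])*(x@x))
    return np.array([x[0],x[1],1.0])
def atz(c,u,v,z):
    r=c["R"]@ray(c,u,v); o=c["o"]; return o+r*(z-o[2])/r[2]
def atd(c,u,v):
    return c["o"]+c["R"]@ray(c,u,v)*c["d"][int(round(v)),int(round(u))]
def proj(c,P):
    q=c["R"].T@(np.asarray(P,float)-c["o"]); x=q[:2]/q[2]; x=x*(1+float(c["k1"])*(x@x))
    return x*c["K"][0,0]+c["K"][:2,2]
def crop(c,u0,v0,w,h,s,name):
    p=c["p"][v0:v0+h,u0:u0+w,::-1]; p=cv2.resize(p,None,fx=s,fy=s,interpolation=cv2.INTER_CUBIC)
    p=np.clip(p.astype(float)*1.3,0,255).astype(np.uint8)
    for u in range(u0,u0+w,10):
        cv2.line(p,((u-u0)*s,0),((u-u0)*s,5),(0,0,255),1); cv2.putText(p,str(u),((u-u0)*s,15),0,.35,(0,0,255),1)
    for v in range(v0,v0+h,10):
        cv2.line(p,(0,(v-v0)*s),(5,(v-v0)*s),(0,0,255),1); cv2.putText(p,str(v),(6,(v-v0)*s+4),0,.35,(0,0,255),1)
    cv2.imwrite("pics/"+name,p)
E
python3 - <<'E'
from h import *
crop(load("scene0"),290,240,100,80,8,"sc_crop.png")
crop(load("side0"),215,160,80,65,9,"sd_crop.png")
E
```

```text
(no output)
```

View pics/sc_crop.png

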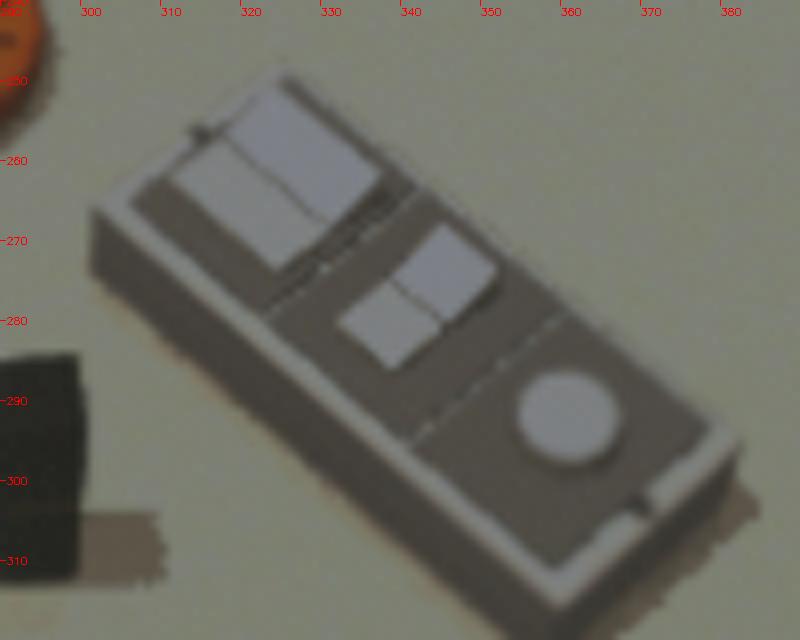

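View pics/sd_crop.png

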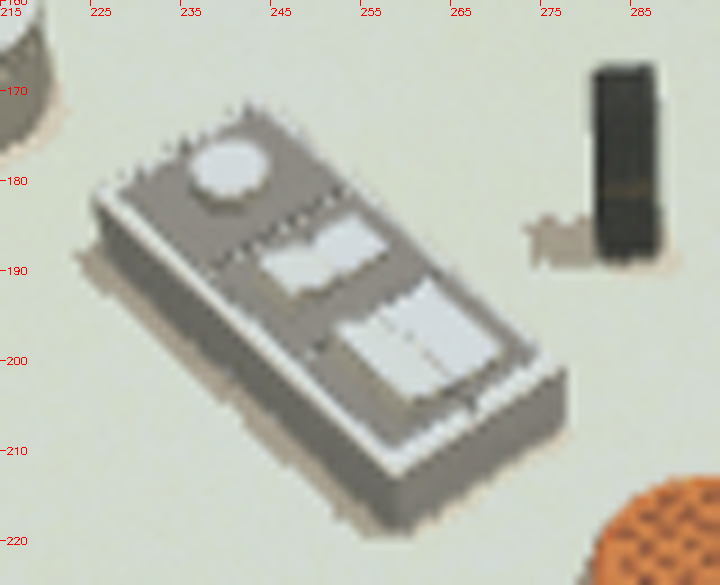

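```bash
cat > fit.py <<'E'
from h import *
from scipy.optimize import least_squares
# model pts: corner (x,y,z). wide at +y? scene says determine
sc,sd=load("scene0"),load("side0")
S={ 'fl':None}
far_w,far_b=None,None
obs_sc=[((36,'w'),(301.9,266.2)),((36,'b'),(360,315)),((-36,'b'),(382.5,295)),((-36,'w'),(325.6,248.7))]
obs_sd=[((-36,'b'),(225.6,181.7)),((36,'b'),(242.8,171.7)),((36,'w'),(277.8,200.5)),((-36,'w'),(258.9,212.8))]
def pts(o,c): return np.array([atz(c,u,v,34)[:2] for _,(u,v) in o])
print("sc",pts(obs_sc,sc).round(1)); print("sd",pts(obs_sd,sd).round(1))
print("button", atz(sc,*(360.5,292),46), atz(sd,*(240.6,178.8),46), atd(sc,360,292),atd(sd,240,178))
print("depth mid", atd(sc,330,275), atd(sd,250,200))
for sgn in(1,-1):
    loc=lambda o:np.array([(a,sgn*82*(1 if s=='w' else -1)) for (a,s),_ in o])
    for nm,os_ in(("sc",[(obs_sc,sc)]),("sd",[(obs_sd,sd)]),("both",[(obs_sc,sc),(obs_sd,sd)])):
        L=np.vstack([loc(o) for o,c in os_]); W=np.vstack([pts(o,c) for o,c in os_])
        def f(p):
            R=np.array([[np.cos(p[2]),-np.sin(p[2])],[np.sin(p[2]),np.cos(p[2])]])
            return ((L@R.T+p[:2])-W).ravel()
        r=least_squares(f,[*W.mean(0),0]); print(sgn,nm,r.x.round(3),"rms",np.sqrt(np.mean(r.fun**2)).round(2))
E
python3 fit.py
```

```text
sc [[592.1  57.9]
 [572.3 215. ]
 [505.4 208.5]
 [523.   51.9]]
sd [[503.2 203.6]
 [567.2 210.6]
 [589.9  51.7]
 [520.8  43.9]]
button [542.63622127 181.42547158  46.        ] [541.23422113 177.5040765   46.        ] [541.95112923 179.77371386  43.23957283] [540.86754155 180.1449147   47.39698956]
depth mid [560.00255111 110.01911691  35.76505295] [524.4237781   97.51351515  36.05628661]
1 sc [548.188 133.29   -3.016] rms 49.64
1 sd [545.28  127.449  -3.012] rms 49.14
1 both [546.734 130.37   -3.014] rms 49.45
-1 sc [5.48188e+02 1.33290e+02 1.15000e-01] rms 2.61
-1 sd [5.45280e+02 1.27449e+02 1.23000e-01] rms 2.37
-1 both [5.46734e+02 1.30370e+02 1.19000e-01] rms 3.41
```

```bash
python3 - <<'E'
from h import *
sd,sc=load("side0"),load("scene0")
for u,v in((250,100),(245,45),(210,57),(197,30),(209,165),(285,177),(293,222),(385,325)): print(u,v,atd(sd,u,v).round(0))
print(atd(sc,540,390).round(0), atd(sc,418,330).round(0))
from station import manip
s=manip.observe(); T=s["tool_rot"]; a=.119
x=np.array([-np.sin(a),np.cos(a),0]); y=np.array([0,0,-1.]); Rt=np.stack([x,y,np.cross(x,y)],1)
tgt=np.array([540,125,200]); print("shift",T.T@(tgt-s["tcp_pos"]), "rv",np.degrees(cv2.Rodrigues(T.T@Rt)[0].ravel()))
E
```

```text
250 100 [793. 544.  11.]
245 45 [792. 542. 230.]
210 57 [665. 552. 224.]
197 30 [613. 493. 354.]
209 165 [491. 282.  48.]
285 177 [651. 104.  51.]
293 222 [586. -31.  23.]
385 325 [ 556. -416.   86.]
[629. 515. 345.] [515. 310.  51.]
shift [-318.70560714    3.27692716 -477.95166738] rv [ -0.02426891 -24.22621793  -0.0779151 ]
```

Request:
play_rows:
  moves:
    - [-10,0,-15,0,0,0,85]
    - [-30,0,-45,0,-2,0,60]
    - [-55,0,-83,0,-4,0,30]
    - [-80,0,-120,0,-6,0,0]
    - [-105,0,-157,0,-8,0,0]
    - [-130,0,-195,0,-10,0,0]
    - [-155,0,-232,0,-12,0,0]
    - [-180,0,-270,0,-14,0,0]
    - [-205,0,-307,0,-16,0,0]
    - [-230,0,-345,0,-18,0,0]
    - [-255,0,-382,0,-20,0,0]
    - [-275,0,-412,0,-22,0,0]

```text
t: 1.15
tcp_pos: [475.5, 203.7, 203.1]
tool_rot: [[-0.082, -0.001, -0.997], [0.997, -0.001, -0.082], [-0.001, -1.0, 0.001]]
ft_force: [1.4, 1.5, 0.1]
width: -0.2
```

Request:
play_rows:
  moves:
    - [-20,2,-15,0,-0.5,0,0]
    - [-45,5,-20,0,-1,0,0]
    - [-65,10,-20,0,-2,0,0]
    - [-76,13,-20,0,-2,0,0]
    - [-78,13,-20,0,-2,0,0]
    - [-78,13,-20,0,-2,0,0]
    - [-78,13,-20,0,-2,0,0]

```text
t: 1.73
tcp_pos: [501.6, 128.5, 190.4]
tool_rot: [[-0.117, -0.0, -0.993], [0.993, -0.001, -0.117], [-0.001, -1.0, 0.0]]
ft_force: [-0.3, -0.7, 0.3]
width: -0.0
```

```bash
python3 - <<'E'
from station import manip, camera, get_calibration
from h import *
c=get_calibration("wrist"); print(manip.observe()["tcp_pos"],manip.observe()["tool_rot"]); p,d=camera("wrist")
np.savez("wrist1.npz",p=p,d=d,K=c["intrinsics"],k1=c["k1"],o=c["origin"],R=c["orientation"])
cv2.imwrite("pics/wrist1.png",p[:,:,::-1])
E
```

```text
[501.6153465  128.51063071 190.4281527 ] [[-1.16577153e-01 -4.15562803e-04 -9.93181552e-01]
 [ 9.93181445e-01 -6.73009225e-04 -1.16576859e-01]
 [-6.19975341e-04 -9.99999687e-01  4.91186765e-04]]
```

View pics/wrist1.png

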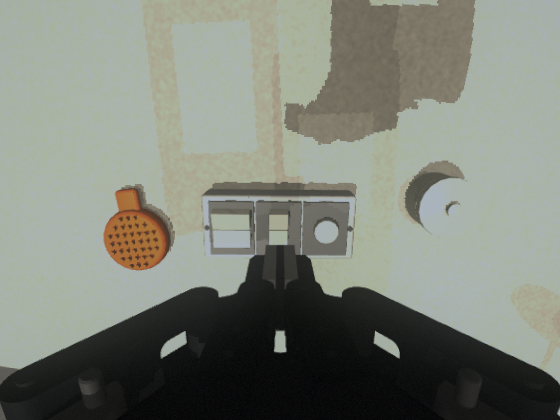

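```bash
python3 - <<'E'
from h import *
crop(load("wrist1"),195,175,170,100,4,"w1_crop.png")
E
```

```text
(no output)
```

View pics/w1_crop.png

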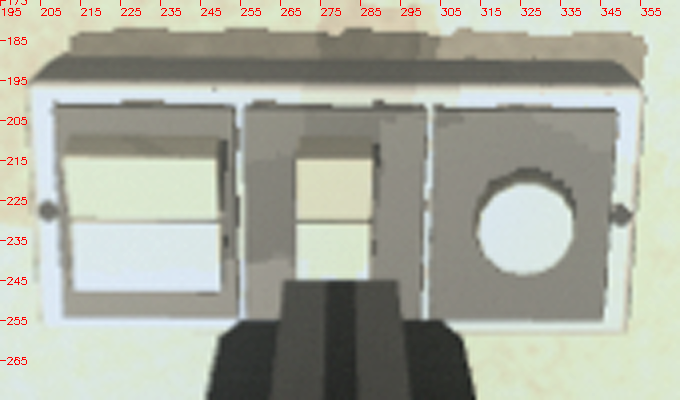

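```bash
python3 - <<'E'
from h import *
w=load("wrist1")
for n,u,v,z in(("c-x-y",203,195.5,34),("c-x+y",355,196.2,34),("c+x+y",351.2,257.5,34),("c+x-y",206.2,255.7,34),("wide",231.2,230.2,41),("narrow",278.3,230,41),("button",326.3,232,46)):
    print(n,atz(w,u,v,z).round(1),atd(w,u,v).round(1))
c=np.mean([atz(w,u,v,34) for u,v in((203,195.5),(355,196.2),(351.2,257.5),(206.2,255.7))],0); print(c)
t=np.array([501.6,128.5,190.4]);print("tcp px",proj(w,t))
E
```

```text
c-x-y [520.1  48.5  34. ] [520.2  48.4  33.7]
c-x+y [502.2 207.3  34. ] [508.9 215.9   1.5]
c+x+y [571.6 215.6  34. ] [585.2 225.1   1.3]
c+x-y [588.2  55.6  34. ] [588.1  55.7  34.3]
wide [552.5  81.8  41. ] [552.6  81.8  40.8]
narrow [546.4 131.3  41. ] [546.6 131.3  40.4]
button [541.1 181.1  46. ] [540.7 180.9  47.1]
[545.53989263 131.76131756  34.        ]
tcp px [280.78964884 242.33433471]
```

```bash
python3 - <<'E'
from h import *
w=load("wrist1")
t=np.array([501.6,128.5,190.4]);T=np.array([[-.1166,-.0004,-.9932],[.9932,-.0007,-.1166],[0,-1,0]])
for u in(268,274,280,286,293):
  for v in(244,246,248,252,256,260,270,280): print(u,v,(T.T@(atd(w,u,v)-t)).round(1),end=" ")
  print()
print(T.T@(w['o']-t), T.T@w['R'])
E
```

```text
268 244 [-13.6 152.3 -61.9] 268 246 [ -5.9 -33.3  11.3] 268 248 [ -5.8 -36.3  11.6] 268 252 [ -5.6 -41.3  11.7] 268 256 [ -5.5 -44.6  11.3] 268 260 [ -5.3 -49.4  11.7] 268 270 [ -5.  -58.   11.4] 268 280 [ -4.7 -65.8  11.2] 
274 244 [ -7.  148.  -60.2] 274 246 [ -3.2 -33.6  11.4] 274 248 [ -3.1 -36.1  11.5] 274 252 [ -3.  -42.2  12.1] 274 256 [ -2.9 -45.2  11.6] 274 260 [ -2.9 -48.9  11.4] 274 270 [ -2.7 -58.7  11.7] 274 280 [ -2.5 -66.8  11.8] 
280 244 [ -0.6 148.6 -60.4] 280 246 [ -0.4 -34.   11.6] 280 248 [ -0.4 -35.5  11.2] 280 252 [ -0.4 -41.2  11.7] 280 256 [ -0.4 -46.   11.9] 280 260 [ -0.4 -49.1  11.5] 280 270 [ -0.4 -59.   11.9] 280 280 [ -0.4 -65.7  11.2] 
286 244 [  5.7 147.6 -60. ] 286 246 [  2.3 -34.3  11.7] 286 248 [  2.3 -36.2  11.5] 286 252 [  2.2 -42.   12.1] 286 256 [  2.2 -45.1  11.5] 286 260 [  2.1 -49.6  11.7] 286 270 [  2.  -57.1  10.9] 286 280 [  1.8 -66.   11.3] 
293 244 [ 13.4 153.1 -62.2] 293 246 [  5.6 -33.9  11.5] 293 248 [  5.5 -36.1  11.5] 293 252 [  5.3 -40.8  11.5] 293 256 [  5.1 -44.7  11.4] 293 260 [  5.  -49.5  11.7] 293 270 [  4.6 -58.9  11.8] 293 280 [  4.3 -67.3  12.1] 
[  -0.23672031 -171.03817208   67.32689113] [[ 1.00001885e+00  8.00059896e-06 -2.02436617e-03]
 [ 1.30639571e-03 -2.63335824e-01  9.64703678e-01]
 [-5.24433567e-04 -9.64850399e-01 -2.62878742e-01]]
```

```bash
python3 - <<'E'
from station import manip, camera, get_calibration
from h import *
print(manip.tcp_to_grasp, manip.observe()["width"],[a for a in dir(manip) if a[0]!='_'])
T=np.array([[-.1166,-.0004,-.9932],[.9932,-.0007,-.1166],[0,-1,0]])
for n in("scene","side"):
    c=get_calibration(n); p,d=camera(n)
    np.savez(n+"1.npz",p=p,d=d,K=c["intrinsics"],k1=c["k1"],o=c["origin"],R=c["orientation"])
    w=load(n+"1"); t=manip.observe()["tcp_pos"]; u,v=proj(w,t); print(n,u,v, proj(w,t+[0,0,33]))
    u=int(u);v=int(v); crop(w,u-40,v-50,80,75,8,n+"1_crop.png")
w=load("wrist0"); t=np.array([179.29,572.1,202.9]);T0=np.array([[.299,-.0005,-.954],[.954,-.0013,.299],[-.0014,-1,0]])
for u,v in((178,259),(178,265),(178,275),(383,259),(383,265)): print((T0.T@(atd(w,u,v)-t)).round(1))
E
```

```text
18.700000000000003 0.257448614247518 ['Unreachable', 'close_job', 'observe', 'tcp_to_grasp']
scene 368.29417499087947 218.4038610290734 [370.99887515 206.26304071]
side 231.93700011209768 157.24813680747604 [230.54531686 147.67604686]
[-43.6 -47.7  11. ]
[-43.5 -48.5   8.7]
[-43.6 -49.4   4.5]
[ 42.  -48.9  11.6]
[ 41.6 -50.6   9.7]
```

View pics/scene1_crop.png

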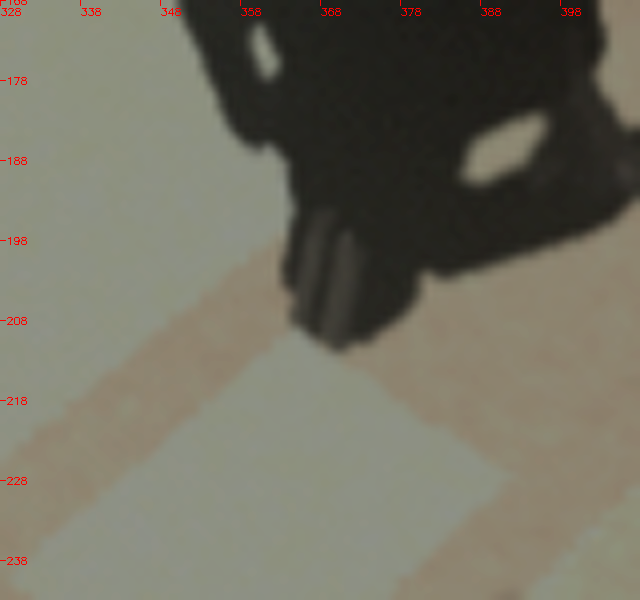

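View pics/side1_crop.png

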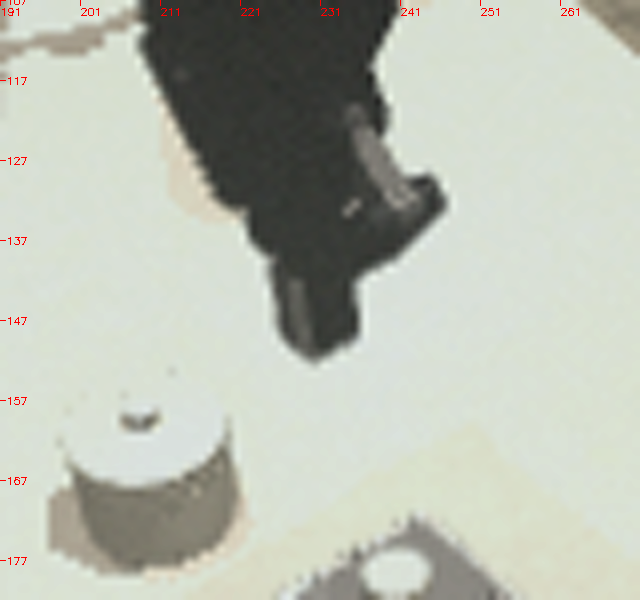

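All three cameras agree that the fingertip (12 x 22 mm) really ends about 33 mm above the reported TCP. I'll descend by force instead of trusting the height. The first goal is a position above the wide rocker.

Request:
play_rows:
  moves:
    - [-15,10,-10,0,0,0,0]
    - [-35,30,-22,0,0,0,0]
    - [-50,60,-31,0,0,0,0]
    - [-52.3,90,-31.1,0,0,0,0]
    - [-52.3,115,-31.1,0,0,0,0]
    - [-52.3,128,-31.1,0,0,0,0]
    - [-52.3,130,-31.1,0,0,0,0]
    - [-52.3,130,-31.1,0,0,0,0]
    - [-52.3,130,-31.1,0,0,0,0]

```text
t: 2.63
tcp_pos: [540.0, 81.0, 62.5]
tool_rot: [[-0.119, 0.002, -0.993], [0.993, -0.001, -0.119], [-0.001, -1.0, -0.002]]
ft_force: [-0.8, 0.1, -0.1]
width: 0.1
```

```bash
python3 - <<'E'
from station import manip, camera, get_calibration
from h import *
s=manip.observe(); print(s["tcp_pos"],s["ft_force"])
for n in("scene","side"):
    c=get_calibration(n); p,d=camera(n)
    np.savez(n+"2.npz",p=p,d=d,K=c["intrinsics"],k1=c["k1"],o=c["origin"],R=c["orientation"])
    crop(load(n+"2"),*((290,230,100,75) if n=="scene" else (215,150,80,75)),8,n+"2_crop.png")
E
```

```text
[539.99585396  80.98916689  62.47465647] [-0.75620294  0.08090992 -0.09977628]
```

View pics/scene2_crop.png

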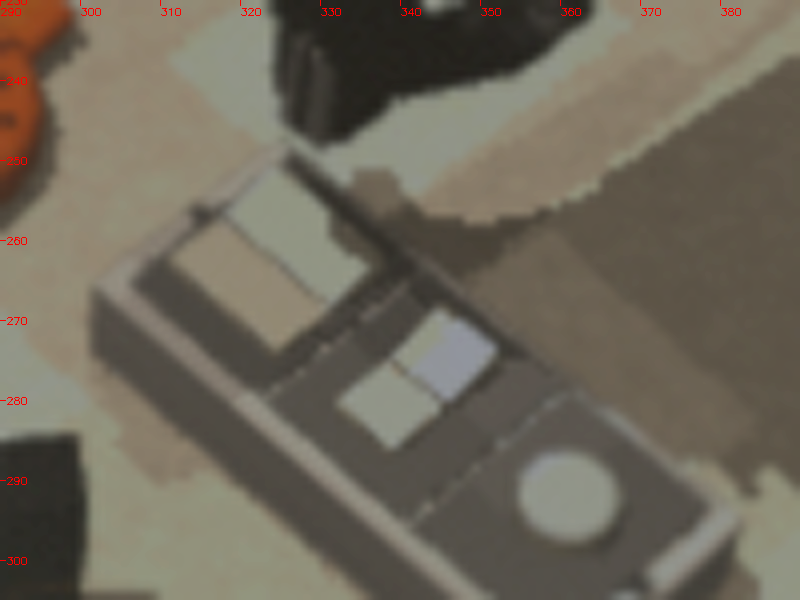

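View pics/side2_crop.png

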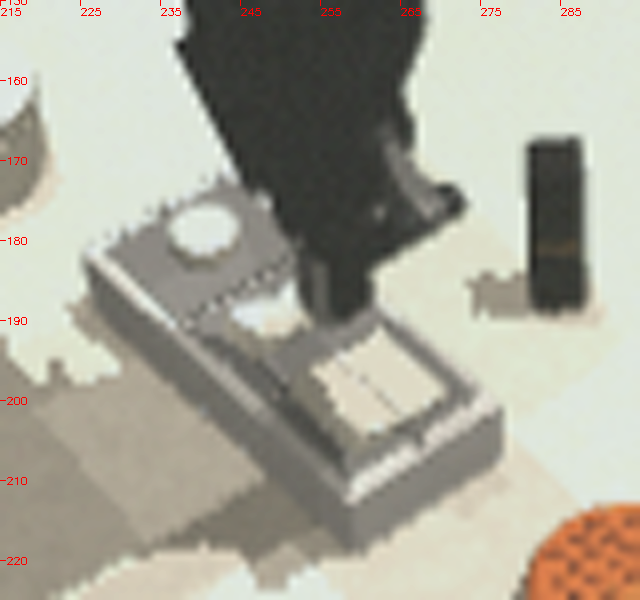

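```bash
python3 - <<'E'
from h import *
T=np.array([[-.119,0,-.993],[.993,0,-.119],[0,-1,0]]);t=np.array([540,81,62.5])
for n in("scene2","side2"):
    c=load(n)
    for k in(26,33): print(n,k,[proj(c,t+T@np.array([a,-k,b])).round(1).tolist() for a in(-6,6) for b in(-11.5,11.5)])
    print("press@48",proj(c,[538.6,80.2,46]))
E
```

```text
scene2 26 [[324.5, 246.9], [332.3, 240.8], [328.9, 250.4], [336.7, 244.2]]
scene2 33 [[324.8, 244.8], [332.6, 238.6], [329.2, 248.3], [337.0, 242.1]]
press@48 [329.04889787 257.51517042]
side2 26 [[261.1, 187.9], [254.6, 192.0], [258.4, 185.5], [251.9, 189.6]]
side2 33 [[260.9, 186.2], [254.4, 190.3], [258.2, 183.8], [251.7, 187.9]]
press@48 [257.16070433 199.29612451]
```

Request:
play_rows:
  moves:
    - [-0.6,10,1.5,0,0,0,0]
    - [-0.6,22,1.5,0,0,0,0]
    - [-0.6,32,1.5,0,0,0,0]
    - [-0.6,40,1.5,0,0,0,0]
    - [-0.6,43,1.5,0,0,0,0]
    - [-0.6,43,1.5,0,0,0,0]
    - [-0.6,43,1.5,0,0,0,0]
    - [-0.6,43,1.5,0,0,0,0]

```text
t: 3.4
tcp_pos: [539.5, 80.0, 20.2]
tool_rot: [[-0.118, 0.004, -0.993], [0.993, -0.001, -0.118], [-0.001, -1.0, -0.004]]
ft_force: [0.4, 1.7, 0.8]
width: -0.1
```

Request:
play_rows:
  moves:
    - [0,1,1,0,0,0,0]
    - [0,2,1,0,0,0,0]
    - [0,3,1,0,0,0,0]
    - [0,4,1,0,0,0,0]
    - [0,5,1,0,0,0,0]
    - [0,6,1,0,0,0,0]
    - [0,6,1,0,0,0,0]
    - [0,6,1,0,0,0,0]

```text
t: 4.07
tcp_pos: [538.5, 79.9, 14.1]
tool_rot: [[-0.118, 0.004, -0.993], [0.993, -0.001, -0.118], [-0.001, -1.0, -0.004]]
ft_force: [-0.4, -0.4, 1.0]
width: -0.1
```

Request:
play_rows:
  moves:
    - [0,1,0,0,0,0,0]
    - [0,2,0,0,0,0,0]
    - [0,3,0,0,0,0,0]
    - [0,3,0,0,0,0,0]
    - [0,3,0,0,0,0,0]

```text
t: 4.48
tcp_pos: [538.7, 79.9, 11.6]
tool_rot: [[-0.118, 0.004, -0.993], [0.993, -0.001, -0.118], [-0.001, -1.0, -0.004]]
ft_force: [-4.4, 0.3, 6.7]
width: -0.5
```

```bash
cat > look.py <<'E'
import sys
from station import manip, camera, get_calibration
from h import *
k=sys.argv[1]; s=manip.observe(); print(s["t"],s["tcp_pos"],s["ft_force"],s["torque"])
c=get_calibration("wrist"); p,d=camera("wrist")
np.savez("wrist%s.npz"%k,p=p,d=d,K=c["intrinsics"],k1=c["k1"],o=c["origin"],R=c["orientation"])
cv2.imwrite("pics/wrist%s.png"%k,p[:,:,::-1])
s=manip.observe(); print(s["t"],s["tcp_pos"],s["ft_force"],s["torque"])
E
python3 look.py 3
```

```text
4.4833 [538.71422141  79.91080331  11.62769574] [-4.38720776  0.34344057  6.74942948] [-0.03925603  0.64487308 -0.00379676]
4.5333 [538.71666279  79.93634852  11.64632806] [-3.38456275  0.51213587  7.31793712] [-0.06226506  0.65942199 -0.04220794]
```

View pics/wrist3.png

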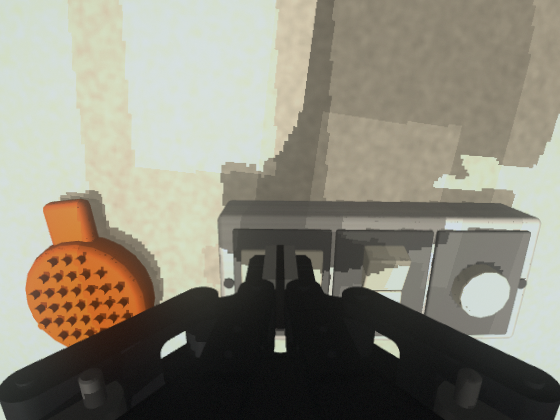

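```bash
python3 - <<'E'
from h import *
c=dict(load("wrist3")); crop(c,215,195,160,100,5,"w3_crop.png")
E
```

```text
(no output)
```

View pics/w3_crop.png

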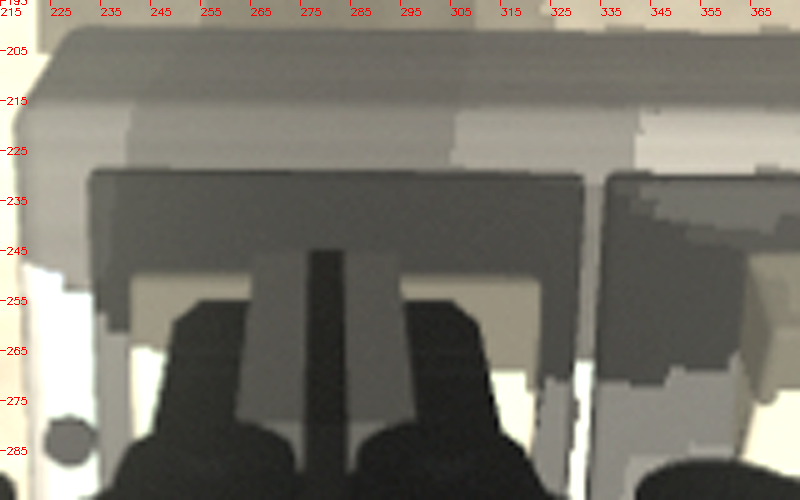

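The wide rocker's front step is gone, so it lies level at its stop with about 7 N on it. I'll lift and go to the narrow rocker.

Request:
play_rows:
  moves:
    - [0,-4,0,0,0,0,0]
    - [0,-14,0,0,0,0,0]
    - [0,-25,0,0,0,0,0]
    - [10,-28,0,0,0,0,0]
    - [27,-28,0,0,0,0,0]
    - [42,-28,0,0,0,0,0]
    - [50.2,-28,0.3,0,0,0,0]
    - [50.2,-24,0.3,0,0,0,0]
    - [50.2,-16,0.3,0,0,0,0]
    - [50.2,-10,0.3,0,0,0,0]
    - [50.2,-10,0.3,0,0,0,0]
    - [50.2,-10,0.3,0,0,0,0]

```text
t: 5.53
tcp_pos: [531.6, 129.0, 20.5]
tool_rot: [[-0.118, 0.002, -0.993], [0.993, -0.001, -0.118], [-0.001, -1.0, -0.002]]
ft_force: [0.5, 0.3, -0.3]
width: 0.2
```

```bash
python3 look.py 4; python3 -c "
from h import *
crop(load('wrist4'),160,195,200,120,4,'w4_crop.png')"
```

```text
5.5333 [531.62009591 129.00179173  20.47592657] [ 0.46160133  0.26905957 -0.26703508] [-0.00940421 -0.01199019 -0.01022942]
5.5833 [532.01731018 129.11154643  20.98844619] [ 0.5830406  -0.72758167  0.31644788] [-0.01872381  0.0091119  -0.09678697]
```

View pics/w4_crop.png

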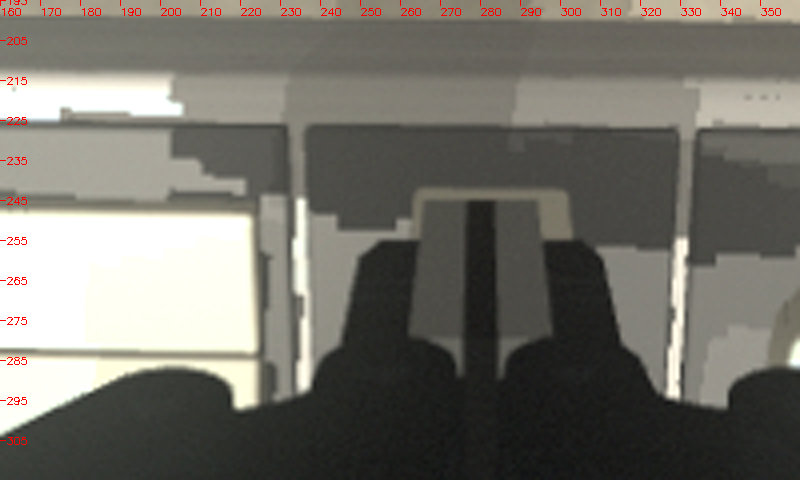

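The wide rocker stays over, and the fingertip is centred on the narrow one. Pressing it now.

Request:
play_rows:
  moves:
    - [0.7,1.5,0,0,0,0,0]
    - [0.7,3,0,0,0,0,0]
    - [0.7,4.5,0,0,0,0,0]
    - [0.7,6,0,0,0,0,0]
    - [0.7,7,0,0,0,0,0]
    - [0.7,8,0,0,0,0,0]
    - [0.7,9,0,0,0,0,0]
    - [0.7,9,0,0,0,0,0]
    - [0.7,9,0,0,0,0,0]
    - [0.7,9,0,0,0,0,0]

```text
t: 6.42
tcp_pos: [532.0, 129.7, 12.3]
tool_rot: [[-0.118, 0.003, -0.993], [0.993, -0.001, -0.118], [-0.002, -1.0, -0.003]]
ft_force: [-3.5, -1.4, 5.4]
width: -0.2
```

```bash
python3 look.py 5; python3 -c "
from h import *
crop(load('wrist5'),160,195,200,120,4,'w5_crop.png')"
```

```text
6.4167 [531.95634121 129.66233037  12.3303939 ] [-3.46743252 -1.37573745  5.39229531] [-0.37065732  0.59757821 -0.03834324]
6.4667 [531.94605393 129.68446089  12.30832779] [-3.77721969 -1.91439933  6.46767384] [-0.33703054  0.61147048  0.01297601]
```

View pics/w5_crop.png

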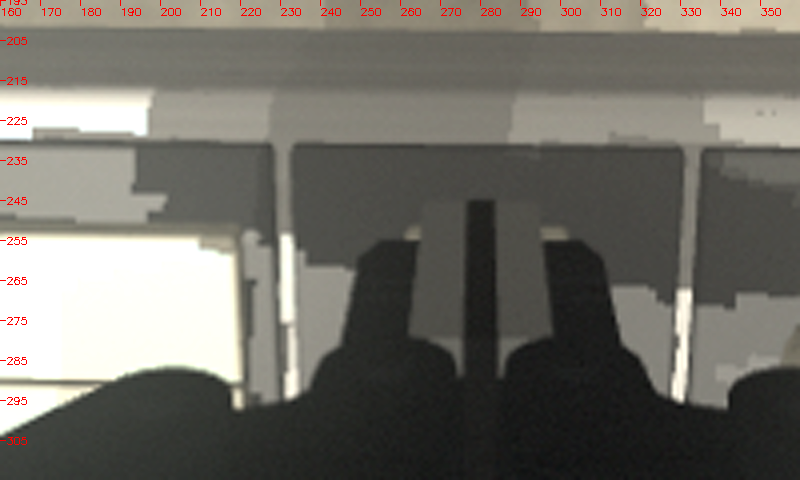

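The narrow rocker is level with the wide one (front edges at rows 251 and 252). Next is the button.

Request:
play_rows:
  moves:
    - [0,-4,0,0,0,0,0]
    - [0,-14,0,0,0,0,0]
    - [0,-25,0,0,0,0,0]
    - [10,-28,-2,0,0,0,0]
    - [27,-28,-8,0,0,0,0]
    - [42,-28,-13,0,0,0,0]
    - [50,-28,-15.1,0,0,0,0]
    - [50,-23,-15.1,0,0,0,0]
    - [50,-16,-15.1,0,0,0,0]
    - [50,-11,-15.1,0,0,0,0]
    - [50,-11,-15.1,0,0,0,0]
    - [50,-11,-15.1,0,0,0,0]

```text
t: 7.47
tcp_pos: [540.1, 180.3, 22.2]
tool_rot: [[-0.117, 0.001, -0.993], [0.993, -0.002, -0.117], [-0.002, -1.0, -0.001]]
ft_force: [-0.0, 1.0, 0.2]
width: -0.3
```

```bash
python3 look.py 6; python3 -c "
from h import *
crop(load('wrist6'),100,185,250,140,3,'w6_crop.png')"
```

```text
7.4667 [540.09930514 180.29295823  22.180431  ] [-0.00664572  0.9501098   0.1890104 ] [ 0.02839806  0.00788692 -0.00042019]
7.5167 [540.58927131 180.42545258  22.75673873] [ 0.74962066 -0.61381468  0.35837214] [ 0.00259062  0.00938417 -0.04327302]
```

View pics/w6_crop.png

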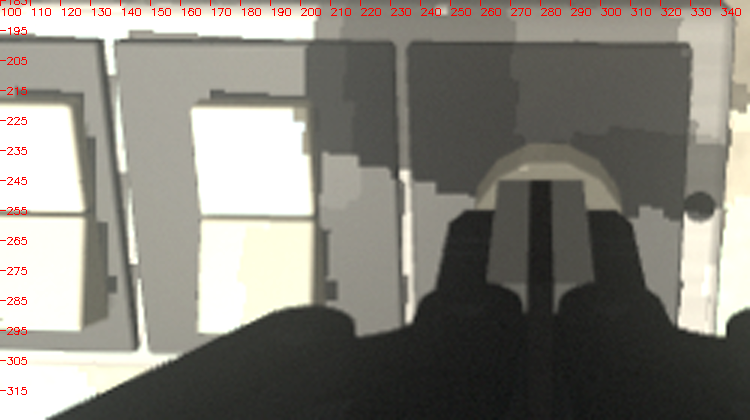

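Both rockers lie over and the fingertip is on the button. I'll press it gently.

Request:
play_rows:
  moves:
    - [0,2,0,0,0,0,0]
    - [0,4,0,0,0,0,0]
    - [0,5.5,0,0,0,0,0]
    - [0,7,0,0,0,0,0]
    - [0,8.5,0,0,0,0,0]
    - [0,8.5,0,0,0,0,0]
    - [0,8.5,0,0,0,0,0]
    - [0,8.5,0,0,0,0,0]

```text
t: 8.18
tcp_pos: [540.8, 180.2, 14.6]
tool_rot: [[-0.117, 0.002, -0.993], [0.993, -0.002, -0.117], [-0.002, -1.0, -0.002]]
ft_force: [-0.7, -3.5, 4.7]
width: -0.1
```

Request:
play_rows:
  moves:
    - [0,0.5,0,0,0,0,0]
    - [0,0.8,0,0,0,0,0]
    - [0,0.8,0,0,0,0,0]
    - [0,0.8,0,0,0,0,0]
    - [0,0.8,0,0,0,0,0]
    - [0,0.8,0,0,0,0,0]
    - [0,0.8,0,0,0,0,0]
    - [0,0.8,0,0,0,0,0]
    - [0,0.8,0,0,0,0,0]
    - [0,0.8,0,0,0,0,0]
    - [0,0.8,0,0,0,0,0]
    - [0,0.8,0,0,0,0,0]

```text
t: 9.18
tcp_pos: [540.9, 180.2, 13.8]
tool_rot: [[-0.117, 0.002, -0.993], [0.993, -0.002, -0.117], [-0.002, -1.0, -0.002]]
ft_force: [-1.0, -2.9, 5.2]
width: -0.0
```

```bash
python3 look.py 7; python3 -c "
from h import *
crop(load('wrist7'),100,185,250,140,3,'w7_crop.png')"
```

```text
9.1833 [540.89633674 180.19975841  13.78993589] [-1.02143384 -2.89641955  5.18984916] [-0.51294069  0.24652605 -0.01648266]
9.2333 [540.88089824 180.19364133  13.77855664] [-1.23804305 -3.47287889  4.75663375] [-0.48709851  0.25842178  0.04096947]
```

View pics/w7_crop.png

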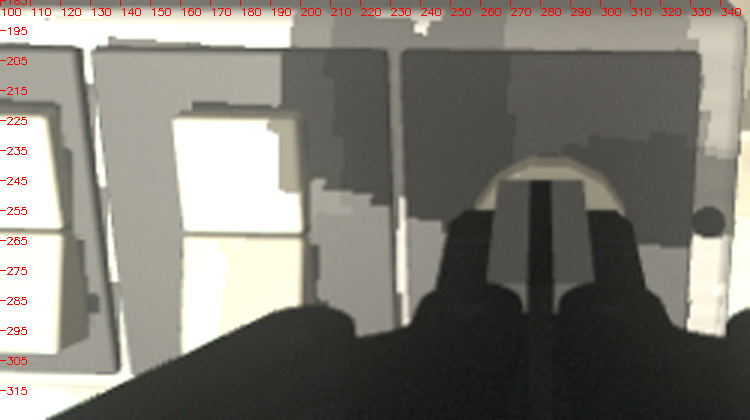

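The button is down: less of its side shows, and about 5 N corresponds to about 4 mm of travel. Holding.

Request:
play_rows:
  moves:
    - [0,0.3,0,0,0,0,0]
    - [0,0.3,0,0,0,0,0]
    - [0,0.3,0,0,0,0,0]
    - [0,0.3,0,0,0,0,0]
    - [0,0.3,0,0,0,0,0]
    - [0,0.3,0,0,0,0,0]
    - [0,0.3,0,0,0,0,0]
    - [0,0.3,0,0,0,0,0]
    - [0,0.3,0,0,0,0,0]
    - [0,0.3,0,0,0,0,0]
    - [0,0.3,0,0,0,0,0]
    - [0,0.3,0,0,0,0,0]

```text
t: 10.23
tcp_pos: [540.9, 180.2, 13.5]
tool_rot: [[-0.117, 0.002, -0.993], [0.993, -0.002, -0.117], [-0.002, -1.0, -0.002]]
ft_force: [-1.3, -3.2, 4.6]
width: 0.4
```

Request:
play_rows:
  moves:
    - [0,0,0,0,0,0,0]
    - [0,0,0,0,0,0,0]
    - [0,0,0,0,0,0,0]
    - [0,0,0,0,0,0,0]
    - [0,0,0,0,0,0,0]
    - [0,0,0,0,0,0,0]
    - [0,0,0,0,0,0,0]
    - [0,0,0,0,0,0,0]
    - [0,0,0,0,0,0,0]
    - [0,0,0,0,0,0,0]
    - [0,0,0,0,0,0,0]
    - [0,0,0,0,0,0,0]

```text
t: 11.23
tcp_pos: [540.9, 180.2, 13.6]
tool_rot: [[-0.117, 0.002, -0.993], [0.993, -0.002, -0.117], [-0.002, -1.0, -0.002]]
ft_force: [-1.0, -2.5, 6.3]
width: 0.4
```

Request:
play_rows:
  moves:
    - [0,0,0,0,0,0,0]
    - [0,0,0,0,0,0,0]
    - [0,0,0,0,0,0,0]
    - [0,-4,0,0,0,0,0]
    - [0,-14,0,0,0,0,0]
    - [0,-35,0,0,0,0,0]
    - [0,-65,0,0,0,0,0]
    - [0,-95,0,0,0,0,0]
    - [0,-120,10,0,0,0,0]
    - [0,-140,25,0,0,0,0]
    - [0,-150,40,0,0,0,0]
    - [0,-150,40,0,0,0,0]

```text
t: 12.23
tcp_pos: [500.8, 176.6, 167.2]
tool_rot: [[-0.118, 0.007, -0.993], [0.993, -0.0, -0.118], [-0.001, -1.0, -0.006]]
ft_force: [-0.8, -1.4, -0.4]
width: 0.1
```

```bash
python3 look.py 8; python3 - <<'E'
from h import *
from station import camera
crop(load('wrist8'),120,175,250,140,3,'w8_crop.png')
for n in("scene","side"): cv2.imwrite(f"pics/{n}8.png",camera(n)[0][:,:,::-1])
E
```

```text
12.2333 [500.81095076 176.64799167 167.24966694] [-0.84796583 -1.39565949 -0.43775965] [-0.01893038 -0.01034756  0.03969784]
12.2833 [501.14990535 176.44583611 165.44121781] [-0.9273972  -0.14064174 -0.27126907] [-0.02833535 -0.01285523 -0.00269975]
```

View pics/wrist8.png

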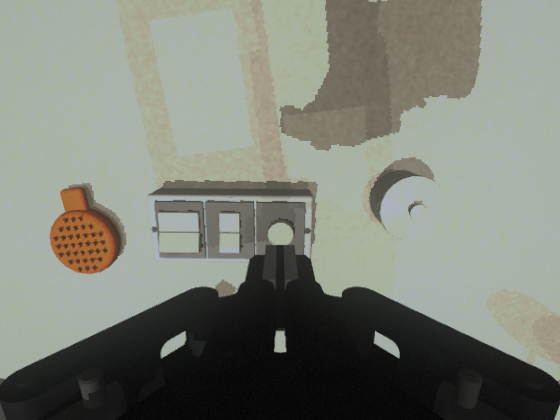

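View pics/scene8.png

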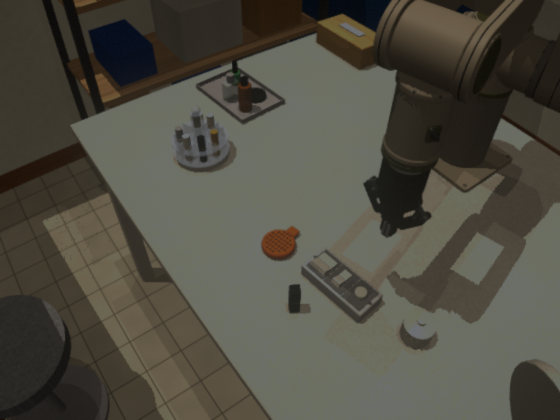

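View pics/side8.png

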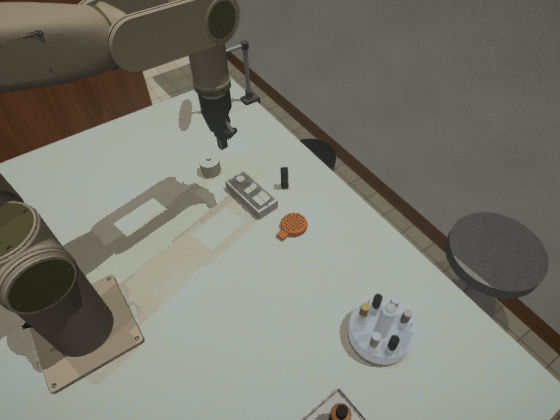

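```bash
python3 - <<'E'
from h import *
for n,vs in(("wrist6",(239.5,)),("wrist7",(241,242,243))):
    w=load(n)
    for v in vs: print(n,[atd(w,u,v)[2].round(1) for u in(270,275,280,285,290)])
w=load("wrist7"); print([atd(w,u,v)[2].round(1) for u,v in((263,249),(265,248),(300,248),(302,250))])
w=load("wrist6"); print([atd(w,u,v)[2].round(1) for u,v in((263,249),(265,248),(300,248),(302,250))])
w=load("wrist8")
for nm,pts in(("wide front/back",((180,218),(182,248))),("narrow",((230,218),(230,246)))): print(nm,[atd(w,*q).round(1) for q in pts])
E
```

```text
wrist6 [np.float64(44.5), np.float64(46.6), np.float64(47.5), np.float64(46.1), np.float64(45.8)]
wrist7 [np.float64(38.9), np.float64(41.7), np.float64(41.9), np.float64(41.9), np.float64(41.5)]
wrist7 [np.float64(41.5), np.float64(41.2), np.float64(41.3), np.float64(42.2), np.float64(42.0)]
wrist7 [np.float64(41.3), np.float64(40.7), np.float64(41.3), np.float64(42.5), np.float64(42.2)]
[np.float64(41.8), np.float64(49.6), np.float64(41.5), np.float64(42.2)]
[np.float64(46.5), np.float64(58.4), np.float64(46.7), np.float64(46.1)]
wide front/back [array([537.3,  82.3,  41.8]), array([566.1,  86.9,  47.5])]
narrow [array([531.2, 131. ,  42.8]), array([558.8, 133.6,  46.2])]
```

Request:
play_rows:
  moves:
    - [0,0,0,0,0,0,0]
    - [0,0,0,0,0,0,0]
    - [0,0,0,0,0,0,0]
    - [0,0,0,0,0,0,0]

```text
t: 12.72
tcp_pos: [500.6, 175.9, 162.1]
tool_rot: [[-0.117, 0.001, -0.993], [0.993, -0.002, -0.117], [-0.002, -1.0, -0.0]]
ft_force: [-0.3, -0.3, 0.3]
width: -0.2
```

```bash
python3 -c "
from h import *
import glob
w=load('wrist8')
for n,(a,b,c,d) in dict(wf=(168,192,215,224),wb=(168,194,241,250),nf=(223,237,216,224),nb=(223,236,240,248)).items():
    z=[atd(w,u,v)[2] for u in range(a,b) for v in range(c,d)]; print(n,np.median(z).round(1))
from station import manip
print(manip.observe()['ft_force'],manip.close_job())"
```

```text
wf 42.0
wb 46.4
nf 42.1
nb 45.6
the job is handed in; nothing more can be done
[-0.30380602 -0.27014816  0.32247075] None
```

I tapped the wide rocker over, then the narrow one, then held the round button down for about 3.3 s and let go. The job is handed in at about 12.7 s, with the arm clear above the box.

- **Rockers:** the wide one was pressed at about 7 N and the narrow one at about 6 N, both under the 15 N limit. In the last pictures, by depth, both front halves lie at about 42 mm and both rear halves are raised to about 46 mm. That matches both rockers being fully over, within the 1 mm or so of depth noise.
- **Button:** depth showed its top at about 41.5 mm while held, so it was about 4.5 mm down, at about 5 N (6 N at most).
- **Surroundings:** by eye in the final views, the jar, scrubber, lipstick and organizer look as they were at the start. The force at the end is near zero, so nothing is being touched.

**What disagreed:** the fingertip really ends about 28 to 33 mm above the reported TCP, by the cameras and by contact. I brought it down by force and pictures instead of trusting the reported height. The scene and side cameras also placed the box about 6 mm apart in y, so I used the wrist camera's position for it, which falls between theirs.

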